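Tip the glued-up tool handles and reject the rattlers

TASK

Test the three tool handles lying in the rocking trays for loose cores: press each blue paddle all the way down, hold it about a second and let it come up, starting with the tray nearest the robot and working outwards. A handle whose tray stays down has a loose core: slide it lengthwise, without lifting it, out of the open end of its tray until it lies wholly in the red reject tray. Leave the sound handles lying as they are in their trays, the spare one on its rest and everything else where it is.

Things in the scene. Friction and masses are not known exactly. Their poses are not given: they have to be found in the camera images.
- tester: tilt tester, a fixed plywood stand. Origin: underside of its base, on the table, below the hinge of the middle rocking tray. x points across the trays from the one nearest the robot to the farthest, y along them from the blue paddles to the red reject tray, z up. Rocking trays, all alike: at x -75, 0, +75 mm. Bearing posts 10 mm thick stand at x +-37 and +-112 mm, y -17 to +17 mm, 87 mm high
- reject_tray (a point): centre of the floor of the red reject tray, fixed to the tester at x 0, y +138 mm, 59 mm up: 12 mm below the floors of the level rocking trays. 250 mm across x, 150 mm along y (tester y +63 to +213 mm); walls 20 mm high on three sides, open to the open ends of the rocking trays
- rest (a point): middle of the plain dark wooden rest behind the farthest rocking tray (tester x +152 mm, y 0, 71 mm up), on which a spare handle waits, not to be tested or moved; it does not rock and has no paddle
- lane1_floor (a point): centre of the floor of the rocking tray nearest the robot, 71 mm up when level, 14 mm under its hinge (axis along tester x). Smooth aluminium floor, 120 mm long (tester y -60 to +60 mm), 38 mm wide between side lips 9 mm high; a 3 mm lip at the paddle end, y -57 to -60 mm; the end towards the red tray is open. A strip as low as the floor joins it to its paddle
- lane1_pad (a point): centre of the top of the blue paddle, 44 (x) x 40 (y) mm, of the rocking tray nearest the robot; 112 mm from the hinge towards -y of the tester, 75 mm up when level; it goes down 24 mm when fully tipped
- lane1 (a joint): angle of the rocking tray nearest the robot: 0 level (a stop), 0.22 rad paddle fully down (a stop). Pressing takes under 2 N. Let go, a tray that is empty or whose handle is sound swings back level within a second; with a loose core, which slid to the paddle end, it stays down until its handle is pushed 10 to 50 mm towards the red tray, then swings level
- lane2_floor (a point): centre of the floor of the rocking tray in the middle, 71 mm up when level, 14 mm under its hinge (axis along tester x). Smooth aluminium floor, 120 mm long (tester y -60 to +60 mm), 38 mm wide between side lips 9 mm high; a 3 mm lip at the paddle end, y -57 to -60 mm; the end towards the red tray is open. A strip as low as the floor joins it to its paddle
- lane2_pad (a point): centre of the top of the blue paddle, 44 (x) x 40 (y) mm, of the rocking tray in the middle; 112 mm from the hinge towards -y of the tester, 75 mm up when level; it goes down 24 mm when fully tipped
- lane2 (a joint): angle of the rocking tray in the middle: 0 level (a stop), 0.22 rad paddle fully down (a stop). Pressing takes under 2 N. Let go, a tray that is empty or whose handle is sound swings back level within a second; with a loose core, which slid to the paddle end, it stays down until its handle is pushed 10 to 50 mm towards the red tray, then swings level
- lane3_floor (a point): centre of the floor of the rocking tray farthest from the robot, 71 mm up when level, 14 mm under its hinge (axis along tester x). Smooth aluminium floor, 120 mm long (tester y -60 to +60 mm), 38 mm wide between side lips 9 mm high; a 3 mm lip at the paddle end, y -57 to -60 mm; the end towards the red tray is open. A strip as low as the floor joins it to its paddle
- lane3_pad (a point): centre of the top of the blue paddle, 44 (x) x 40 (y) mm, of the rocking tray farthest from the robot; 112 mm from the hinge towards -y of the tester, 75 mm up when level; it goes down 24 mm when fully tipped
- lane3 (a joint): angle of the rocking tray farthest from the robot: 0 level (a stop), 0.22 rad paddle fully down (a stop). Pressing takes under 2 N. Let go, a tray that is empty or whose handle is sound swings back level within a second; with a loose core, which slid to the paddle end, it stays down until its handle is pushed 10 to 50 mm towards the red tray, then swings level
- handle_a_center (a point): centre of one of three look-alike sealed wooden tool handles, brass band near each end, 32 x 110 x 28 mm (tester x, y, z), about 0.34 kg; they lie in the three rocking trays in any order. Exactly one of the three has a loose metal core that slides 60 mm lengthwise within half a second of tipping. Pushing one along takes under 5 N
- handle_b_center (a point): centre of one of three look-alike sealed wooden tool handles, brass band near each end, 32 x 110 x 28 mm (tester x, y, z), about 0.34 kg; they lie in the three rocking trays in any order. Exactly one of the three has a loose metal core that slides 60 mm lengthwise within half a second of tipping. Pushing one along takes under 5 N
- handle_c_center (a point): centre of one of three look-alike sealed wooden tool handles, brass band near each end, 32 x 110 x 28 mm (tester x, y, z), about 0.34 kg; they lie in the three rocking trays in any order. Exactly one of the three has a loose metal core that slides 60 mm lengthwise within half a second of tipping. Pushing one along takes under 5 N
- spare_center (a point): centre of a spare handle, like the others, on the plain rest; to be left alone
- comb: bystander, to be left alone: dark wooden comb, 110 x 40 x 8 mm, lying flat
- gouge: bystander, to be left alone: light-handled carving gouge, 184 mm long, lying; origin at the handle's butt, x along it
- knife: bystander, to be left alone: dark-handled carving tool, 184 mm long, lying; origin at the handle's butt, x along it
- sanding_block: bystander, to be left alone: cork sanding block, 70 x 45 x 28 mm
- oil_jar: bystander, to be left alone: amber jar of 60 mm diameter, 75 mm tall
- mallet: bystander, to be left alone: wooden carver's mallet standing on its head, 195 mm tall, 80 mm diameter
Things that resemble listed ones, but are neither listed nor needed, are in the scene too. What is shaped like the part that bears handle_c_center but pink or turquoise is not meant.

How it is judged:
On the way, in this order (a step that is already met when the one before it is completed fails the run):
1. the rocking tray nearest the robot is tipped fully and held (value of joint lane1 above 0.17 rad), for 0.4 s.
2. the rocking tray in the middle is tipped fully and held (value of joint lane2 above 0.17 rad), for 0.4 s.
3. the rocking tray farthest from the robot is tipped fully and held (value of joint lane3 above 0.17 rad), for 0.4 s.
At the end, for the whole second after the job is handed in: the handle with the loose core lies flat and wholly in the red reject tray; the two sound handles and the spare are within 8 mm of where they began; all three rocking trays are back level (within 0.06 rad; a loose core keeps its tray down) and the handles are at rest ((((y of handle_a_center in the frame of tester between 0.112 and 0.2 m and x of handle_a_center in the frame of tester between -0.12 and 0.12 m and z of handle_a_center in the frame of tester between 0.066 and 0.083 m) and distance of each of handle_b_center, handle_c_center from where it was at the start of the episode below 0.008 m) or ((y of handle_b_center in the frame of tester between 0.112 and 0.2 m and x of handle_b_center in the frame of tester between -0.12 and 0.12 m and z of handle_b_center in the frame of tester between 0.066 and 0.083 m) and distance of each of handle_a_center, handle_c_center from where it was at the start of the episode below 0.008 m) or ((y of handle_c_center in the frame of tester between 0.112 and 0.2 m and x of handle_c_center in the frame of tester between -0.12 and 0.12 m and z of handle_c_center in the frame of tester between 0.066 and 0.083 m) and distance of each of handle_a_center, handle_b_center from where it was at the start of the episode below 0.008 m)) and distance of spare_center from where it was at the start of the episode below 0.008 m and value of joint each of lane1, lane2, lane3 below 0.06 rad and linear speed of each of handle_a, handle_b, handle_c below 0.02 m/s); the robot touches nothing.
It fails at once if a handle is lifted (more than 30 mm above where it lay in the trays) (z of any of handle_a_center, handle_b_center, handle_c_center, spare_center in the frame of tester above 0.115 m).
It fails at once if a bystander (comb, gouge, knife, sanding block, jar, mallet) is shifted by more than 30 mm (distance of any of comb, gouge, knife, sanding_block, oil_jar, mallet from where it was at the start of the episode above 0.03 m).
It also fails if it takes over 48 s, if anything falls off the work surface, if the arm or the gripper's body presses on something with over 40 N, if the wrist force passes 120 N, or if a joint passes its speed limit or range.

ROBOT

A 7-joint arm with a two-finger parallel gripper is mounted at the origin on the work surface. World frame = base frame: x ahead of the robot, y to its left, z up, the work surface at z = 0. Lengths are in m, angles in rad, forces in N, time in s.
With the tool pointing down it reaches from about 0.4 to 0.85 m from the base axis. Payload 10.4 kg.
Tool frame: the origin (TCP) lies between the finger pads; the fingertips stand 22 mm ahead of it and the grasp point (between the pads) lies 3 mm ahead of it; z points along the fingers, y is the line along which they close (so a half turn about z gives the same grasp; the last joint's range is limited). The gripper opens to 85 mm and grips with 20 to 120 N. Pads are 22 mm wide; open, the fingers measure 114 mm over their backs; the gripper's body (76 mm by 85 mm) begins 54 mm behind the grasp point. The pads swing forward as they close: fully open they stand 13 mm farther back than shut.
Start: joints at [-1.128, 0.332, -0.065, 1.46, 0.022, 1.35, -0.088], TCP at [0.281, 0.558, 0.253] pointing down, gripper open.
Joint ranges: [-2.6, 2.6], [-0.5, 2.12], [-1.47, 1.34], [0.16, 2.42], [-1.27, 4.41], [0.06, 2.06], [-2.6, 2.6]. Speed limits (rad/s): [2.22, 2.22, 2.79, 2.79, 3.14, 3.14, 3.14].

INTERFACE

Orientations are given as a unit quaternion [x, y, z, w].
In Python, from workcell import manip, camera, ticket, boxes_of, outline_of gives the robot as it stands.
- The arm moves only by the tool carry_out, never from a script. Its argument "deltas" is a list of rows, each a list of 5 numbers: the shift along the tool's x, y, z as a fraction of full scale, then the turn about the tool's z as a fraction of full scale, then the opening, from -1 (shut) to 1 (fully open), so that 0 is half open. In form: [[tx, ty, tz, spin, gripper], ...]. A call has 1 to 20 rows; each row is the pose to reach, as a shift and turn from the pose commanded when the call began, along the tool's axes at that moment; what a row does not reach only later rows make up. Full scale, the value 1, is 150 mm for a shift and 30 degrees for a turn. A row lasts 1/8 s, in which the tool goes at most 62.5 mm and 10.7 degrees, less where a joint would pass 70% of its speed; a pose out of reach is approached as far as the arm can. A call with a number of a shift or a turn outside -1 to 1 is refused whole. A call with a gripper value outside its range is refused whole. The fingers move at their own pace and stop on an object; "force" is the grip in N (left out, the last holds). Time passes only in rows, so rows that repeat a pose let the fingers close. It gives the time, the measured TCP pose, the force, the opening and the grip force at its end, in the units of the state.
- manip.get_obs(): the state, without advancing time (a new reading comes with each control period).
- camera(name): name is "scene" or "side" or "wrist"; returns a dict with "img" (420x560x3 uint8, red, green, blue), "depth" (420x560 float32, m along the optical axis (not along the pixel's ray), 0 where there is no reading), "vertical_fov" (degrees; the focal length in pixels is half the picture's height over the tangent of half this angle, whatever the lens; pixels are square), "cx", "cy" (the principal point, pixels), "R" (3x3) and "t" (3): a world point X has camera coordinates R X + t. Camera axes: x right, y down, z forward; pixel columns grow to the right and rows downward; lengths in m; the calibration is good to about 2 mm. A picture is of the moment at which its call begins.
- ticket.hand_in(): hands the job in; it is judged then, once.
Trained networks look in a picture, given as the dict that the camera call returned (one of the last four; its "shot" number tells which), for a name from the list of things; names that differ only in an ending like _2 or _b are one class to them, and where a whole thing is asked for, a point or a joint stands for the part that bears it (a point fixed in the world has none). Each returns a list of dicts, best first, with "conf" (0 to 1); they miss things now and then, are a little off and sometimes report something else, mostly with a low value. They report only what shows in the picture. A call takes as long as a camera call. They do not tell look-alikes from the thing itself.
- boxes_of(query, picture): "position" ([x, y, z] in m, in world coordinates, good to about 4 mm: the middle of the surface that is visible of it).
- outline_of(query, picture): "region" (420x560 bool, what is visible of it).
The state is a dict: "clock": time; "joint_pos": joint angles; "joint_velocities": joint speeds; "tau": joint torques, N m; "position": TCP position; "ee_rot": TCP orientation; "ft_force": force on the tool from outside, world axes, zero at the start; "torque": the same for the moment, N m; "grip_width": opening from 0.0 (shut) to 1.0 (fully open); "grasp_force": force on a finger pad.
Only numpy, scipy, OpenCV 4.12 (cv2) and the standard library are available. Lean on these libraries where they do the work, as an engineer would, in place of code of your own. Each camera call takes 0.05 s, during which the arm holds its last target. There are 200 camera calls.

## Working session

There is one attempt and no reset: what is moved stays moved. The work goes in short steps, Python scripts to look and compute and a tool call to move; the robot and the scene stay as the last step left them, time stands still between calls to the robot, and variables do not carry over. Pictures are saved under pics/ and viewed, at most 10 in all, crops included, and the job is handed in when it is done.

Besides the shell and the picture viewer there is one more tool, called in YAML: its name, and indented under it one key for each argument. carry_out: Moves the arm, as the interface text tells. Its arguments: {"type":"object","properties":{"deltas":{"type":"array","items":{"type":"array","items":{"type":"number"}}},"force":{"type":"number"}},"required":["deltas"]}

```bash
mkdir -p pics; cat > h.py <<'E'
import numpy as np, cv2
from workcell import manip, camera, ticket, boxes_of, outline_of
def save(p,n,crop=None,s=1):
    im=p["img"][...,::-1]
    if crop: im=im[crop[1]:crop[3],crop[0]:crop[2]]
    cv2.imwrite("pics/"+n+".png",cv2.resize(im,None,fx=s,fy=s,interpolation=cv2.INTER_CUBIC))
def world(p,u,v,d=None):
    f=p["img"].shape[0]/2/np.tan(np.radians(p["vertical_fov"])/2)
    d=p["depth"][v,u] if d is None else d
    c=np.stack([(u-p["cx"])*d/f,(v-p["cy"])*d/f,d],-1)
    return (c-p["t"])@p["R"]
def pix(p,X):
    f=p["img"].shape[0]/2/np.tan(np.radians(p["vertical_fov"])/2)
    c=p["R"]@np.array(X)+p["t"]; return (c[0]/c[2]*f+p["cx"],c[1]/c[2]*f+p["cy"])
E
python3 - <<'E'
from h import *
o=manip.get_obs(); print(o)
for n in("scene","side"):
    p=camera(n); save(p,n+"0",s=1.4)
    for q in("lane1_pad","handle_a_center","lane1_floor","reject_tray","rest","tester"):
        for b in boxes_of(q,p): print(n,q,np.round(b["position"],3),round(b["conf"],2),np.round(pix(p,b["position"])))
E
```

```text
{'clock': 0.0, 'joint_pos': array([-1.12759132,  0.33286503, -0.0647381 ,  1.46097521,  0.02162957,
        1.34990515, -0.08851862]), 'joint_velocities': array([-4.45621949e-06, -3.31847424e-04,  2.97665373e-04, -1.23717093e-03,
        1.26010266e-03,  1.27229751e-04, -1.16070348e-03]), 'tau': array([ 1.67853054e-04, -6.25441575e+01,  4.92228940e-02, -3.91618180e+01,
        1.61839428e-02,  9.79283155e-03, -2.63737832e-06]), 'position': array([0.28054445, 0.55809407, 0.25250411]), 'ee_rot': array([ 2.30780383e-01,  9.73005593e-01, -7.16916966e-04, -1.25987319e-04]), 'ft_force': array([-0.31570309, -0.30166922,  0.48498115]), 'torque': array([-0.01130733, -0.03213176, -0.00410668]), 'grasp_force': 0.0, 'grip_width': 0.9972050165640212}
scene lane1_pad [ 0.5   -0.122  0.077] 0.76 [246. 182.]
scene handle_a_center [ 0.641 -0.042  0.098] 0.67 [257. 220.]
scene handle_a_center [ 0.497 -0.125  0.075] 0.28 [246. 181.]
scene lane1_floor [ 0.498 -0.121  0.074] 0.53 [247. 182.]
scene reject_tray [0.619 0.036 0.058] 0.98 [284. 227.]
scene reject_tray [ 0.492 -0.044  0.098] 0.42 [271. 181.]
scene rest [0.616 0.042 0.062] 0.91 [286. 226.]
scene tester [0.617 0.042 0.062] 0.75 [286. 226.]
side lane1_pad [ 0.552 -0.122  0.078] 0.7 [311. 235.]
side lane1_pad [ 0.608 -0.402  0.049] 0.51 [399. 293.]
side handle_a_center [ 0.625 -0.056  0.102] 0.81 [317. 210.]
side handle_a_center [ 0.631 -0.12   0.074] 0.45 [332. 228.]
side lane1_floor [ 0.48  -0.126  0.074] 0.69 [290. 246.]
side reject_tray [ 0.536 -0.062  0.06 ] 0.73 [293. 232.]
side reject_tray [ 0.486 -0.137  0.074] 0.46 [295. 247.]
side rest [ 0.539 -0.058  0.06 ] 0.7 [294. 231.]
side tester [ 0.537 -0.056  0.056] 0.75 [293. 232.]
```

View pics/scene0.png

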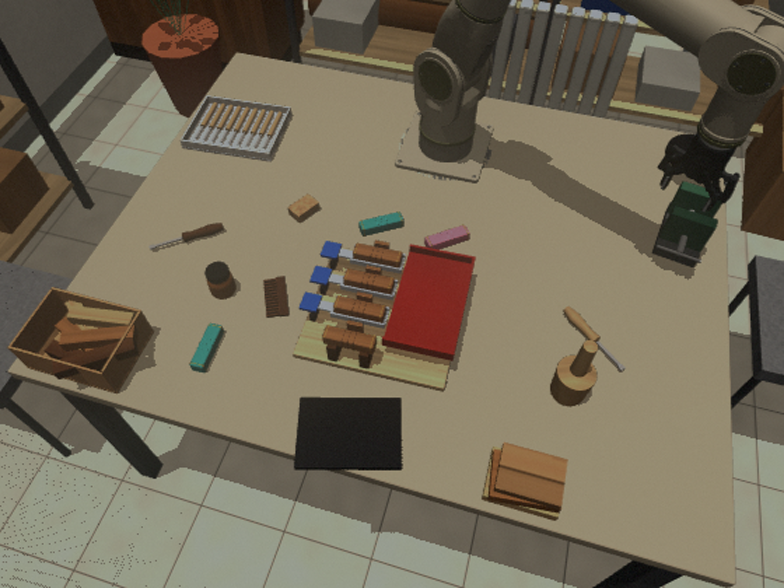

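View pics/side0.png

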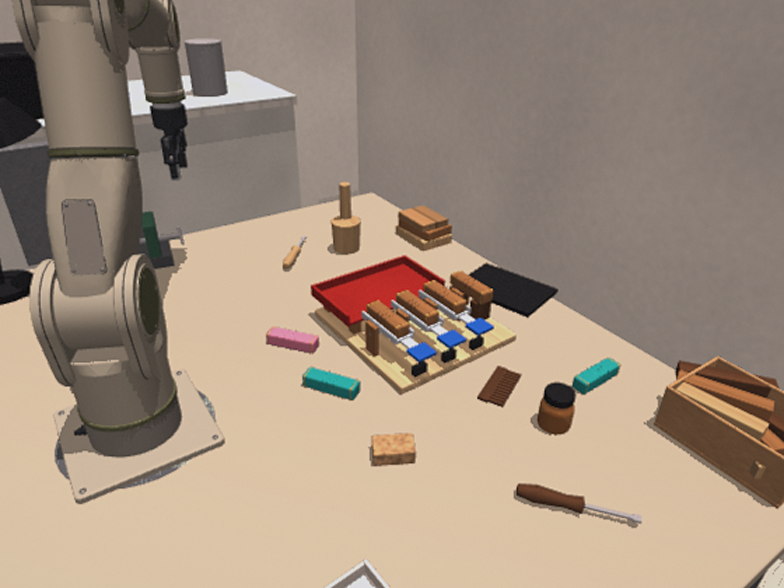

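The scene view (at 1.4x) shows the blue paddles at (330,250), (320,274) and (310,303), nearest to farthest. The handles are at (378,254), (370,280) and (360,307), the spare on its dark rest is at (350,342), and the red tray is at (430,300). The turquoise and pink bars at (381,223), (447,237) and (207,347) are decoys. The side view agrees: paddles at (422,352), (452,339) and (480,326). Next I'll measure from both views.

```bash
cat >> h.py <<'E'
def blobs(p,color,amin=15):
    hsv=cv2.cvtColor(p["img"],cv2.COLOR_RGB2HSV)
    if color=="blue": m=cv2.inRange(hsv,(108,150,40),(125,255,255))
    else: m=cv2.inRange(hsv,(0,200,60),(4,255,255))|cv2.inRange(hsv,(174,200,60),(180,255,255))
    n,l,s,c=cv2.connectedComponentsWithStats(m); out=[]
    for i in range(1,n):
        if s[i,4]<amin: continue
        v,u=np.nonzero(l==i); d=p["depth"][v,u]; k=d>0
        W=world(p,u[k],v[k]); out.append((s[i,4],c[i],W))
    return out
E
python3 - <<'E'
from h import *
for n in("scene","side"):
    p=camera(n)
    for a,c,W in blobs(p,"blue"):
        zt=np.percentile(W[:,2],85); T=W[W[:,2]>zt-.006]
        print(n,a,np.round(c),np.round(T.min(0),3),np.round(T.max(0),3),"mid",np.round(cv2.minAreaRect(T[:,:2].astype(np.float32)*1000),0) if 0 else np.round(T.mean(0),4), cv2.minAreaRect(T[:,:2].astype(np.float32)*1000))
    for a,c,W in blobs(p,"red",500):
        F=W[np.abs(W[:,2]-np.median(W[:,2]))<.006]
        print(n,"red",a,np.round(c),np.median(F[:,2]),cv2.minAreaRect(F[:,:2].astype(np.float32)*1000))
    # handles: brown points z .09-.11 in tester area
    v,u=np.mgrid[0:420,0:560]; W=world(p,u.ravel(),v.ravel()); 
    k=(p["depth"].ravel()>0)&(W[:,2]>.093)&(W[:,2]<.112)&(abs(W[:,0]-.58)<.2)&(W[:,1]>-.2)&(W[:,1]<.2)
    m=k.reshape(420,560).astype(np.uint8); N,l,s,c=cv2.connectedComponentsWithStats(m)
    for i in range(1,N):
        if s[i,4]>60:
            T=W[(l==i).ravel()]; print(n,"top",s[i,4],np.round(c[i]),np.median(T[:,2]).round(4),[np.round(x,0) for x in cv2.minAreaRect(T[:,:2].astype(np.float32)*1000)])
E
```

```text
scene 17 [431.   3.] [-1.163  0.368 -0.164] [-1.145  0.4   -0.157] mid [-1.1547  0.3884 -0.1622] ((-1150.2200927734375, 382.6593322753906), (13.480201721191406, 30.941858291625977), 25.794097900390625)
scene 91 [236. 178.] [ 0.473 -0.179  0.071] [ 0.515 -0.144  0.083] mid [ 0.4943 -0.1611  0.0746] ((494.0151062011719, -161.64093017578125), (34.87968826293945, 41.78459548950195), 89.2147445678711)
scene 116 [229. 196.] [ 0.546 -0.177  0.071] [ 0.59 -0.14  0.08] mid [ 0.5681 -0.1586  0.0745] ((568.240966796875, -158.60507202148438), (43.82107162475586, 36.06801986694336), 1.5514146089553833)
scene 125 [221. 215.] [ 0.623 -0.175  0.071] [ 0.662 -0.138  0.08 ] mid [ 0.6435 -0.1562  0.0751] ((642.48681640625, -156.17144775390625), (39.033329010009766, 36.95653533935547), 0.26666972041130066)
scene top 287 [270. 180.] 0.098 [array([488., -49.]), array([ 35., 109.]), np.float64(2.0)]
scene top 310 [263. 199.] 0.0984 [array([562., -46.]), array([ 37., 110.]), np.float64(1.0)]
scene top 349 [257. 219.] 0.0982 [array([638., -44.]), array([ 35., 111.]), np.float64(2.0)]
scene top 383 [249. 240.
[... 475 characters left out ...]
01. 251.] [ 0.467 -0.181  0.072] [ 0.51  -0.142  0.079] mid [ 0.4867 -0.1629  0.0758] ((488.5269775390625, -161.64955139160156), (39.08979415893555, 42.93219757080078), 89.2422103881836)
side red 1068 [267. 207.] 0.060900841552173283 ((562.8724975585938, 95.97624206542969), (239.0990753173828, 143.29592895507812), 2.9935293197631836)
side top 233 [337. 202.] 0.1001 [array([713., -41.]), array([ 38., 108.]), np.float64(2.0)]
side top 245 [318. 209.] 0.1001 [array([636., -43.]), array([ 35., 111.]), np.float64(2.0)]
side top 268 [298. 217.] 0.1 [array([562., -47.]), array([ 37., 109.]), np.float64(2.0)]
side top 292 [277. 225.] 0.0998 [array([485., -48.]), array([ 34., 112.]), np.float64(2.0)]
```

Candidates for the first paddle are the blue blobs at scene px (236,178), (229,196) and (221,215). The nearest to the robot is (236,178), at world (0.490,-0.161,0.075). The frame's yaw is about +2°. I'll approach, then check with a wrist crop.

carry_out:
  deltas:
    - [-0.2, -0.2, -0.2, 0, -1]
    - [-0.45, -0.48, -0.2, -0.3, -1]
    - [-0.7, -0.75, -0.2, -0.65, -1]
    - [-0.9, -0.97, -0.2, -0.957, -1]
    - [-0.9, -0.97, -0.2, -0.957, -1]

```text
clock: 1.42
position: [0.3378, 0.3647, 0.284]
ee_rot: [-0.016, 1.0, 0.0, 0.001]
ft_force: [-0.4, 0.4, -0.6]
grip_width: 0.004
grasp_force: 0.0
```

carry_out:
  deltas:
    - [-0.1, -0.4, 0, 0, -1]
    - [-0.2, -0.7, 0, 0, -1]
    - [-0.35, -1, 0, 0, -1]
    - [-0.35, -1, 0, 0, -1]

```text
clock: 1.92
position: [0.3953, 0.2172, 0.2836]
ee_rot: [-0.014, 1.0, 0.0, 0.0]
ft_force: [-0.5, 0.6, -0.2]
grip_width: -0.001
grasp_force: 0.0
```

carry_out:
  deltas:
    - [-0.1, -0.4, 0, 0, -1]
    - [-0.2, -0.7, 0, 0, -1]
    - [-0.35, -1, 0, 0, -1]
    - [-0.35, -1, 0, 0, -1]

```text
clock: 2.42
position: [0.4526, 0.0698, 0.2835]
ee_rot: [-0.015, 1.0, -0.0, 0.0]
ft_force: [-0.9, 0.6, -0.2]
grip_width: 0.002
grasp_force: 0.0
```

carry_out:
  deltas:
    - [-0.1, -0.4, 0, 0, -1]
    - [-0.2, -0.7, 0.3, 0, -1]
    - [-0.3, -1, 0.4, 0, -1]
    - [-0.3, -1, 0.4, 0, -1]

```text
clock: 2.92
position: [0.5018, -0.0781, 0.2218]
ee_rot: [-0.016, 1.0, -0.001, -0.001]
ft_force: [-0.0, 1.4, 0.5]
grip_width: 0.001
grasp_force: 0.0
```

carry_out:
  deltas:
    - [0.03, -0.3, 0, 0, -1]
    - [0.06, -0.58, 0, 0, -1]
    - [0.06, -0.58, 0, 0, -1]
    - [0.06, -0.58, 0, 0, -1]

```text
clock: 3.42
position: [0.4966, -0.1614, 0.2233]
ee_rot: [-0.019, 1.0, 0.0, 0.0]
ft_force: [-0.5, -0.8, 1.1]
grip_width: -0.001
grasp_force: 0.0
```

```bash
python3 - <<'E'
from h import *
print(manip.get_obs()["position"])
p=camera("wrist"); save(p,"w1",s=1.2)
for a,c,W in blobs(p,"blue",80):
    T=W[W[:,2]>np.median(W[:,2])-.006]; print(a,np.round(c),np.median(T[:,2]).round(4),[np.round(x,1) for x in cv2.minAreaRect(T[:,:2].astype(np.float32)*1000)])
v,u=np.mgrid[0:420,0:560]; W=world(p,u.ravel(),v.ravel())
k=(p["depth"].ravel()>0)&(W[:,2]>.093)&(W[:,2]<.112)
N,l,s,c=cv2.connectedComponentsWithStats(k.reshape(420,560).astype(np.uint8))
for i in range(1,N):
    if s[i,4]>200:
        T=W[(l==i).ravel()]; print("top",s[i,4],np.round(c[i]),np.median(T[:,2]).round(4),[np.round(x,1) for x in cv2.minAreaRect(T[:,:2].astype(np.float32)*1000)])
E
```

```text
[ 0.4965803  -0.16144775  0.22330707]
1311 [282. 201.] 0.0754 [array([ 496.3, -160.4]), array([26. , 35.8]), np.float64(2.0)]
422 [282. 364.] 0.0758 [array([ 570. , -158.1]), array([169.2,  11.3]), np.float64(2.1)]
top 7256 [443. 196.] 0.0991 [array([485.1, -49.5]), array([ 32.5, 109.9]), np.float64(2.1)]
top 5503 [437. 292.] 0.0991 [array([559.7, -46.8]), array([ 32.7, 109.7]), np.float64(2.1)]
top 402 [407. 369.] 0.0989 [array([625.1, -55.7]), array([30.2, 10.8]), np.float64(56.9)]
```

View pics/w1.png

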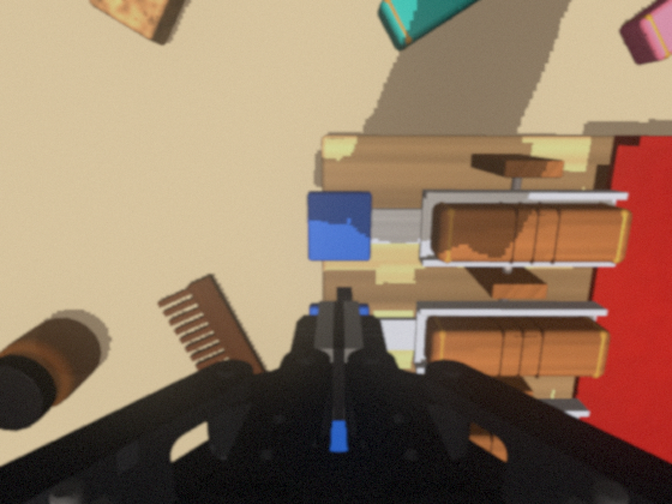

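The wrist view shows paddle 1 at (339,226) clear, with tray 1 and its handle at (535,230). Paddle 2 is under the gripper image, and the comb (220,320) and jar (40,350) are well away. Now I'll press paddle 1.

carry_out:
  deltas:
    - [0.05, -0.05, 0.4, 0, -1]
    - [0.05, -0.05, 0.75, 0, -1]
    - [0.05, -0.05, 0.87, 0, -1]
    - [0.05, -0.05, 0.95, 0, -1]
    - [0.05, -0.05, 0.99, 0, -1]
    - [0.05, -0.05, 0.99, 0, -1]
    - [0.05, -0.05, 0.99, 0, -1]
    - [0.05, -0.05, 0.99, 0, -1]
    - [0.05, -0.05, 0.99, 0, -1]
    - [0.05, -0.05, 0.99, 0, -1]
    - [0.05, -0.05, 0.99, 0, -1]
    - [0.05, -0.05, 0.99, 0, -1]
    - [0.05, -0.05, 0.99, 0, -1]

```text
clock: 5.1
position: [0.4886, -0.1717, 0.0748]
ee_rot: [-0.018, 1.0, 0.0, 0.0]
ft_force: [-0.3, 0.3, 0.2]
grip_width: 0.001
grasp_force: 0.1
```

```bash
python3 - <<'E'
from h import *
o=manip.get_obs(); print(o["position"],o["ft_force"])
p=camera("side"); save(p,"s1",(240,170,400,290),4)
for a,c,W in blobs(p,"blue",30): print(a,np.round(c),np.round(np.median(W,0),4))
p=camera("scene")
for a,c,W in blobs(p,"blue",30): print(a,np.round(c),np.round(np.median(W,0),4))
E
```

```text
[ 0.48861408 -0.17166427  0.07477845] [-0.25683151  0.34219103  0.16875915]
135 [342. 233.] [ 0.635  -0.157   0.0763]
92 [324. 242.] [ 0.5678 -0.1705  0.0761]
100 [297. 258.] [ 0.4765 -0.1593  0.054 ]
117 [229. 196.] [ 0.5671 -0.1585  0.0746]
128 [221. 215.] [ 0.6436 -0.1566  0.0744]
```

carry_out:
  deltas:
    - [0, 0, 0.014, 0, -1]
    - [0, 0, 0.014, 0, -1]
    - [0, 0, 0.014, 0, -1]
    - [0, 0, 0.014, 0, -1]
    - [0, 0, 0.014, 0, -1]

```text
clock: 5.82
position: [0.4886, -0.1716, 0.0727]
ee_rot: [-0.018, 1.0, 0.0, 0.0]
ft_force: [-0.1, -0.6, 0.3]
grip_width: -0.003
grasp_force: 0.1
```

carry_out:
  deltas:
    - [0, 0, -0.1, 0, -1]
    - [0, 0, -0.25, 0, -1]
    - [0, 0, -0.4, 0, -1]
    - [0, 0, -0.5, 0, -1]
    - [0, 0, -0.5, 0, -1]
    - [0, 0, -0.5, 0, -1]
    - [0, 0, -0.5, 0, -1]
    - [0, 0, -0.5, 0, -1]
    - [0, 0, -0.5, 0, -1]
    - [0, 0, -0.5, 0, -1]

```text
clock: 7.08
position: [0.4886, -0.1717, 0.1476]
ee_rot: [-0.018, 1.0, 0.0, -0.0]
ft_force: [-0.4, -0.0, -0.1]
grip_width: -0.005
grasp_force: 0.0
```

```bash
python3 - <<'E'
from h import *
o=manip.get_obs(); print(o["position"],o["ft_force"])
p=camera("side"); save(p,"s2",(240,170,400,290),4)
for a,c,W in blobs(p,"blue",30): print(a,np.round(c),np.round(np.median(W,0),4))
p=camera("scene")
for a,c,W in blobs(p,"blue",30): print(a,np.round(c),np.round(np.median(W,0),4))
E
```

```text
[ 0.48858391 -0.17165546  0.14757641] [-0.38848043 -0.00344855 -0.13466742]
135 [342. 233.] [ 0.636  -0.1571  0.0761]
145 [322. 242.] [ 0.5608 -0.1605  0.0762]
160 [301. 251.] [ 0.4854 -0.1636  0.0759]
41 [234. 180.] [ 0.5046 -0.1658  0.075 ]
117 [229. 196.] [ 0.5673 -0.1582  0.0751]
126 [221. 215.] [ 0.6436 -0.1555  0.0751]
```

Tray 1 came back level, so its handle is sound. Paddle 2 next.

carry_out:
  deltas:
    - [-0.3, 0, 0, 0, -1]
    - [-0.5, 0, 0.1, 0, -1]
    - [-0.5, 0, 0.3, 0, -1]
    - [-0.5, 0, 0.4, 0, -1]
    - [-0.5, 0, 0.47, 0, -1]
    - [-0.5, 0, 0.5, 0, -1]
    - [-0.5, 0, 0.5, 0, -1]
    - [-0.5, 0, 0.5, 0, -1]
    - [-0.5, 0, 0.5, 0, -1]
    - [-0.5, 0, 0.5, 0, -1]
    - [-0.5, 0, 0.5, 0, -1]
    - [-0.5, 0, 0.5, 0, -1]
    - [-0.5, 0, 0.5, 0, -1]
    - [-0.5, 0, 0.5, 0, -1]

```text
clock: 8.93
position: [0.5636, -0.169, 0.0727]
ee_rot: [-0.018, 1.0, 0.0, -0.0]
ft_force: [-0.2, -0.2, -0.5]
grip_width: -0.002
grasp_force: 0.0
```

```bash
cat > b.py <<'E'
from h import *
o=manip.get_obs(); print(o["position"],o["ft_force"])
for n in("side","scene"):
    for a,c,W in blobs(camera(n),"blue",30): print(a,np.round(c),np.round(np.median(W,0),4))
E
python3 b.py
```

```text
[ 0.5635509  -0.16897631  0.07266096] [-0.17643297 -0.20087698 -0.49391088]
69 [345. 233.] [ 0.6401 -0.1703  0.0766]
92 [318. 249.] [ 0.551  -0.1558  0.0504]
160 [301. 251.] [ 0.4856 -0.1646  0.076 ]
130 [221. 215.] [ 0.6427 -0.1556  0.0746]
```

carry_out:
  deltas:
    - [0, 0, -0.1, 0, -1]
    - [0, 0, -0.25, 0, -1]
    - [0, 0, -0.4, 0, -1]
    - [0, 0, -0.5, 0, -1]
    - [0, 0, -0.5, 0, -1]
    - [0, 0, -0.5, 0, -1]
    - [0, 0, -0.5, 0, -1]
    - [0, 0, -0.5, 0, -1]
    - [0, 0, -0.5, 0, -1]
    - [0, 0, -0.5, 0, -1]

```text
clock: 10.28
position: [0.5635, -0.169, 0.1476]
ee_rot: [-0.018, 1.0, 0.0, -0.0]
ft_force: [0.0, 0.4, -0.6]
grip_width: 0.003
grasp_force: 0.0
```

```bash
python3 b.py
```

```text
[ 0.56351605 -0.16900902  0.14758593] [ 0.00462977  0.38924666 -0.56644999]
134 [342. 233.] [ 0.6351 -0.1567  0.0761]
165 [320. 248.] [ 0.56   -0.1552  0.0508]
160 [301. 251.] [ 0.4863 -0.1641  0.0761]
47 [230. 203.] [ 0.5785 -0.1561  0.0505]
130 [221. 215.] [ 0.6437 -0.1558  0.0743]
```

Tray 2 stays down, so its handle has the loose core. Paddle 3 still has to be tested.

carry_out:
  deltas:
    - [-0.3, 0, 0, 0, -1]
    - [-0.5, 0, 0.1, 0, -1]
    - [-0.5, 0, 0.3, 0, -1]
    - [-0.5, 0, 0.4, 0, -1]
    - [-0.5, 0, 0.47, 0, -1]
    - [-0.5, 0, 0.5, 0, -1]
    - [-0.5, 0, 0.5, 0, -1]
    - [-0.5, 0, 0.5, 0, -1]
    - [-0.5, 0, 0.5, 0, -1]
    - [-0.5, 0, 0.5, 0, -1]
    - [-0.5, 0, 0.5, 0, -1]
    - [-0.5, 0, 0.5, 0, -1]
    - [-0.5, 0, 0.5, 0, -1]
    - [-0.5, 0, 0.5, 0, -1]

```text
clock: 12.12
position: [0.6385, -0.1663, 0.0727]
ee_rot: [-0.018, 1.0, 0.0, 0.0]
ft_force: [0.3, 0.3, 0.9]
grip_width: -0.001
grasp_force: 0.1
```

```bash
python3 b.py
```

```text
[ 0.63851007 -0.16634174  0.07268359] [0.28679707 0.28440211 0.90420423]
84 [338. 240.] [ 0.6261 -0.1517  0.052 ]
165 [320. 248.] [ 0.5595 -0.1556  0.0508]
164 [301. 251.] [ 0.4868 -0.1648  0.0761]
110 [236. 178.] [ 0.4929 -0.1612  0.0738]
```

carry_out:
  deltas:
    - [0, 0, -0.1, 0, -1]
    - [0, 0, -0.25, 0, -1]
    - [0, 0, -0.4, 0, -1]
    - [0, 0, -0.5, 0, -1]
    - [0, 0, -0.5, 0, -1]
    - [0, 0, -0.5, 0, -1]
    - [0, 0, -0.5, 0, -1]
    - [0, 0, -0.5, 0, -1]
    - [0, 0, -0.5, 0, -1]
    - [0, 0, -0.5, 0, -1]

```text
clock: 13.48
position: [0.6385, -0.1663, 0.1476]
ee_rot: [-0.018, 1.0, 0.0, -0.0]
ft_force: [-0.4, -0.1, -0.1]
grip_width: 0.0
grasp_force: 0.0
```

```bash
python3 b.py; python3 - <<'E'
from h import *
p=camera("side"); save(p,"s3",(240,170,400,290),4)
p=camera("wrist"); 
v,u=np.mgrid[0:420,0:560]; W=world(p,u.ravel(),v.ravel())
k=(p["depth"].ravel()>0)&(W[:,2]>.08)&(W[:,2]<.118)
N,l,s,c=cv2.connectedComponentsWithStats(k.reshape(420,560).astype(np.uint8))
for i in range(1,N):
    if s[i,4]>200:
        T=W[(l==i).ravel()]; print("top",s[i,4],np.round(c[i]),np.percentile(T[:,2],[5,50,95]).round(4),[np.round(x,1) for x in cv2.minAreaRect(T[:,:2].astype(np.float32)*1000)])
E
```

```text
[ 0.63848946 -0.16632449  0.14757843] [-0.41622069 -0.09951856 -0.06950409]
134 [342. 233.] [ 0.635  -0.1573  0.076 ]
162 [320. 248.] [ 0.5596 -0.1559  0.0509]
165 [301. 251.] [ 0.4858 -0.1641  0.076 ]
108 [236. 178.] [ 0.493  -0.1612  0.0745]
35 [229. 200.] [ 0.5636 -0.1626  0.0487]
50 [219. 218.] [ 0.6543 -0.1617  0.0749]
top 980 [535.   9.] [0.081  0.0868 0.0882] [array([524. , -53.6]), array([ 8.2, 23.9]), np.float64(2.0)]
top 296 [544.  46.] [0.0801 0.0814 0.0831] [array([539.2, -47.3]), array([ 4.1, 16.6]), np.float64(1.3)]
top 10305 [489.  91.] [0.0863 0.0931 0.0989] [array([561., -73.]), array([32.4, 62.3]), np.float64(1.9)]
top 390 [537. 136.] [0.0803 0.0823 0.0844] [array([580.9, -41.9]), array([ 4.1, 23.7]), np.float64(2.2)]
top 1588 [523. 170.] [0.0819 0.0871 0.0883] [array([597.6, -45.8]), array([10.3, 34.5]), np.float64(1.9)]
top 1232 [479. 200.] [0.0804 0.0813 0.0824] [array([614.6, -63. ]), array([ 4.3, 83.9]), np.float64(2.0)]
top 10530 [482. 243.] [0.0834 0.0989 0.1002] [array([638.9, -61.8]), array([40. , 84.2]), np.float64(1.8)]
top 1402 [500. 302.] [0.0813 0.0869 0.0881] [array([672. , -42.9]), array([10.7, 35. ]), np.float64(2.3)]
top 2687 [524. 352.] [0.0812 0.0938 0.0998] [array([704.1, -32. ]), array([20.1, 61.7]), np.float64(0.8)]
top 409 [407. 368.] [0.0822 0.0978 0.0999] [array([709.7, -91.9]), array([17.9, 10. ]), np.float64(4.7)]
```

View pics/s3.png

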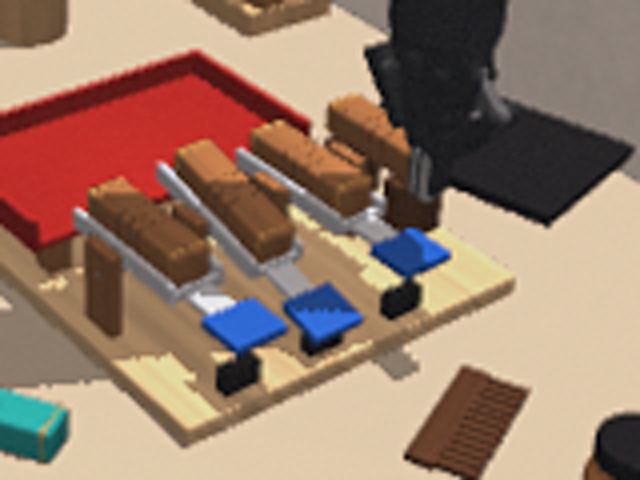

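Only paddle 2, at (322,312), is down; trays 1 and 3 are level. I'll go behind handle 2, tip at about z 0.078, and push it along +y.

carry_out:
  deltas:
    - [0.2, 0, -0.1, 0, -1]
    - [0.497, 0.1, -0.1, 0, -1]
    - [0.497, 0.227, 0, 0, -1]
    - [0.497, 0.227, 0.2, 0, -1]
    - [0.497, 0.227, 0.317, 0, -1]
    - [0.497, 0.227, 0.317, 0, -1]

```text
clock: 14.42
position: [0.5623, -0.1349, 0.0988]
ee_rot: [-0.018, 1.0, -0.0, -0.001]
ft_force: [-0.1, -1.0, 0.6]
grip_width: 0.005
grasp_force: 0.0
```

carry_out:
  deltas:
    - [0, 0.05, 0, 0, -1]
    - [0, 0.1, 0, 0, -1]
    - [0, 0.15, 0, 0, -1]
    - [0, 0.2, 0, 0, -1]
    - [0, 0.25, 0, 0, -1]
    - [0, 0.3, 0, 0, -1]
    - [0, 0.35, 0, 0, -1]
    - [0, 0.4, 0, 0, -1]
    - [0, 0.4, 0, 0, -1]
    - [0, 0.4, 0, 0, -1]
    - [0, 0.4, 0, 0, -1]

```text
clock: 15.8
position: [0.5646, -0.0825, 0.106]
ee_rot: [-0.015, 1.0, -0.004, 0.006]
ft_force: [-3.9, -23.9, 36.8]
grip_width: -0.003
grasp_force: 17.6
```

```bash
cat > t.py <<'E'
from h import *
import sys
o=manip.get_obs(); print(o["position"],o["ft_force"])
for n in("side","scene"):
    p=camera(n); save(p,n+sys.argv[1],(220,160,380,280),4)
    for a,c,W in blobs(p,"blue",30): print(a,np.round(c),np.round(np.median(W,0),4))
    hsv=cv2.cvtColor(p["img"],cv2.COLOR_RGB2HSV)
    v,u=np.mgrid[0:420,0:560]; W=world(p,u.ravel(),v.ravel())
    k=(p["depth"].ravel()>0)&(W[:,2]>.081)&(W[:,2]<.118)&(abs(W[:,0]-.58)<.2)&(abs(W[:,1])<.2)&(hsv[...,1].ravel()>90)&(hsv[...,0].ravel()>4)&(hsv[...,0].ravel()<20)
    N,l,s,c=cv2.connectedComponentsWithStats(k.reshape(420,560).astype(np.uint8))
    for i in range(1,N):
        if s[i,4]>60:
            T=W[(l==i).ravel()]; print(n,"top",s[i,4],np.round(c[i]),np.percentile(T[:,2],[10,50,90]).round(4),[np.round(x,0) for x in cv2.minAreaRect(T[:,:2].astype(np.float32)*1000)])
E
python3 t.py A
```

```text
[ 0.56458397 -0.08251144  0.10601003] [ -3.87754039 -23.93722101  36.83239576]
135 [342. 233.] [ 0.6356 -0.1578  0.0761]
169 [320. 249.] [ 0.5602 -0.1536  0.0469]
164 [301. 251.] [ 0.4863 -0.1634  0.076 ]
side top 335 [336. 204.] [0.0845 0.0989 0.1017] [array([712., -41.]), array([ 35., 111.]), np.float64(3.0)]
side top 328 [291. 212.] [0.0898 0.1027 0.1145] [array([559., -13.]), array([ 31., 113.]), np.float64(4.0)]
side top 179 [325. 215.] [0.0841 0.0945 0.1012] [array([650., -67.]), array([74., 55.]), np.float64(18.0)]
side top 432 [278. 226.] [0.0847 0.0985 0.1016] [array([499., -47.]), array([ 61., 112.]), np.float64(3.0)]
102 [232. 202.] [ 0.5672 -0.1524  0.0461]
129 [221. 215.] [ 0.6439 -0.1558  0.0746]
scene top 201 [277. 182.] [0.0891 0.0974 0.1008] [array([488., -33.]), array([37., 76.]), np.float64(3.0)]
scene top 386 [273. 201.] [0.0925 0.1037 0.1156] [array([564., -15.]), array([ 35., 111.]), np.float64(4.0)]
scene top 423 [257. 220.] [0.0874 0.0973 0.1005] [array([637., -44.]), array([ 37., 109.]), np.float64(4.0)]
scene top 453 [249. 241.] [0.0891 0.0977 0.101 ] [array([715., -41.]), array([ 35., 109.]), np.float64(2.0)]
```

View pics/sideA.png

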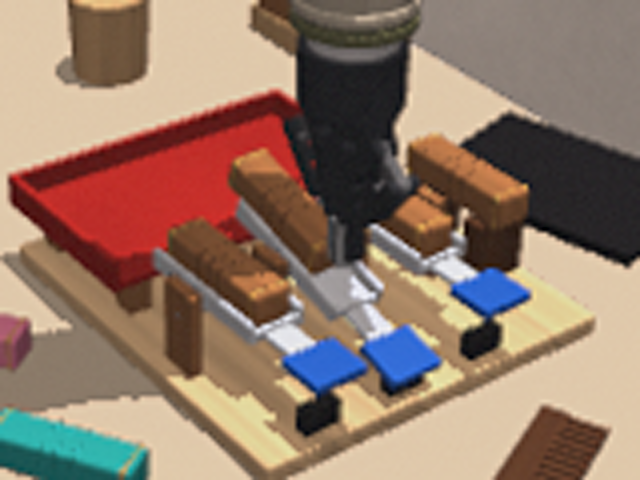

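The handle has moved about 33 mm, but the finger pad sticks to its end face and is carried up the slope. That presses the tray down (37 N). I'll relieve it: up 7 mm, back off, and let the tray swing level.

carry_out:
  deltas:
    - [0, 0, -0.03, 0, -1]
    - [0, -0.02, -0.05, 0, -1]
    - [0, -0.07, -0.05, 0, -1]
    - [0, -0.17, -0.05, 0, -1]
    - [0, -0.17, -0.05, 0, -1]
    - [0, -0.17, -0.05, 0, -1]
    - [0, -0.17, -0.05, 0, -1]
    - [0, -0.17, -0.05, 0, -1]
    - [0, -0.17, -0.05, 0, -1]
    - [0, -0.17, -0.05, 0, -1]

```text
clock: 17.15
position: [0.5616, -0.1004, 0.1077]
ee_rot: [-0.018, 1.0, 0.0, 0.0]
ft_force: [0.4, -0.3, 0.1]
grip_width: 0.0
grasp_force: 0.0
```

```bash
python3 t.py B
```

```text
[ 0.56160473 -0.10036396  0.10765591] [ 0.40259148 -0.26037979  0.07382561]
134 [342. 233.] [ 0.6348 -0.156   0.076 ]
142 [322. 242.] [ 0.5602 -0.1616  0.0764]
164 [301. 251.] [ 0.4859 -0.1638  0.0761]
side top 326 [337. 204.] [0.0846 0.0988 0.1016] [array([713., -41.]), array([ 37., 114.]), np.float64(1.0)]
side top 341 [290. 213.] [0.0854 0.0988 0.1012] [array([561., -10.]), array([ 35., 113.]), np.float64(2.0)]
side top 113 [327. 216.] [0.0839 0.0942 0.1009] [array([651., -77.]), array([71., 37.]), np.float64(21.0)]
side top 427 [278. 227.] [0.0848 0.0985 0.1014] [array([498., -48.]), array([ 60., 109.]), np.float64(3.0)]
106 [228. 196.] [ 0.5703 -0.1604  0.075 ]
130 [221. 215.] [ 0.6426 -0.1568  0.0742]
scene top 294 [274. 181.] [0.0852 0.0966 0.1006] [array([475., -41.]), array([62., 93.]), np.float64(1.0)]
scene top 393 [275. 203.] [0.0898 0.0972 0.1007] [array([564., -10.]), array([ 36., 109.]), np.float64(2.0)]
scene top 411 [257. 220.] [0.0895 0.0974 0.1009] [array([638., -43.]), array([ 34., 109.]), np.float64(2.0)]
scene top 460 [249. 241.] [0.0883 0.0977 0.1008] [array([715., -41.]), array([ 35., 110.]), np.float64(2.0)]
```

View pics/sideB.png

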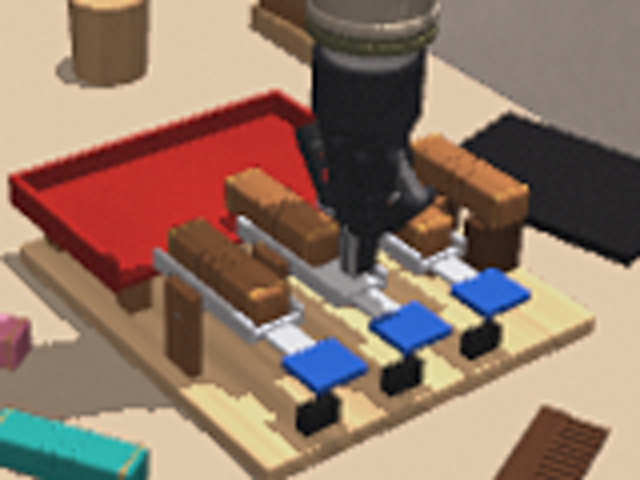

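Tray 2 is level and handle 2 sits about 36 mm forward at (0.5615,-0.011). I'll continue the push on the level.

carry_out:
  deltas:
    - [0, 0.05, 0.045, 0, -1]
    - [0, 0.1, 0.045, 0, -1]
    - [0, 0.15, 0.045, 0, -1]
    - [0, 0.2, 0.045, 0, -1]
    - [0, 0.25, 0.045, 0, -1]
    - [0, 0.3, 0.045, 0, -1]
    - [0, 0.35, 0.045, 0, -1]
    - [0, 0.4, 0.045, 0, -1]
    - [0, 0.45, 0.045, 0, -1]
    - [0, 0.45, 0.045, 0, -1]

```text
clock: 18.5
position: [0.5592, -0.032, 0.1009]
ee_rot: [-0.018, 1.0, 0.0, -0.0]
ft_force: [0.5, -0.3, 0.1]
grip_width: -0.002
grasp_force: 0.0
```

```bash
python3 t.py C
```

```text
[ 0.55924428 -0.03201995  0.10086015] [ 0.53317858 -0.34587369  0.09157919]
135 [342. 233.] [ 0.6358 -0.1574  0.076 ]
142 [322. 241.] [ 0.5607 -0.1606  0.0773]
162 [301. 251.] [ 0.4852 -0.1628  0.0761]
side top 333 [337. 204.] [0.0849 0.0986 0.1015] [array([712., -41.]), array([ 37., 112.]), np.float64(1.0)]
side top 224 [280. 207.] [0.085  0.0933 0.1013] [array([558.,  37.]), array([ 34., 109.]), np.float64(3.0)]
side top 334 [320. 212.] [0.0847 0.0978 0.1013] [array([649., -50.]), array([62., 97.]), np.float64(2.0)]
side top 430 [278. 226.] [0.0846 0.0987 0.1015] [array([498., -49.]), array([ 60., 111.]), np.float64(2.0)]
104 [236. 178.] [ 0.4933 -0.1619  0.0746]
116 [229. 196.] [ 0.5686 -0.1593  0.0752]
126 [221. 215.] [ 0.6433 -0.156   0.0745]
scene top 379 [289. 206.] [0.0854 0.093  0.1004] [array([562.,  34.]), array([ 37., 115.]), np.float64(3.0)]
scene top 465 [257. 219.] [0.0854 0.0968 0.1007] [array([625., -44.]), array([111.,  62.]), np.float64(90.0)]
scene top 448 [249. 241.] [0.0891 0.0976 0.1009] [array([715., -41.]), array([ 34., 111.]), np.float64(2.0)]
```

carry_out:
  deltas:
    - [0, 0.05, 0, 0, -1]
    - [0, 0.1, 0, 0, -1]
    - [0, 0.15, 0, 0, -1]
    - [0, 0.2, 0, 0, -1]
    - [0, 0.25, 0, 0, -1]
    - [0, 0.3, 0, 0, -1]
    - [0, 0.35, 0, 0, -1]
    - [0, 0.37, 0, 0, -1]
    - [0, 0.37, 0, 0, -1]
    - [0, 0.33, 0, 0, -1]
    - [0, 0.25, 0, 0, -1]
    - [0, 0.25, -0.3, 0, -1]
    - [0, 0.25, -0.6, 0, -1]
    - [0, 0.25, -0.6, 0, -1]

```text
clock: 20.35
position: [0.5598, 0.0032, 0.1944]
ee_rot: [-0.017, 1.0, 0.001, 0.003]
ft_force: [-0.1, -0.8, -0.6]
grip_width: -0.001
grasp_force: 0.0
```

```bash
python3 t.py D
```

```text
[0.55976043 0.00317914 0.19439121] [-0.09542805 -0.77626462 -0.57385544]
134 [342. 233.] [ 0.634  -0.1569  0.0762]
145 [322. 242.] [ 0.5598 -0.1605  0.0761]
162 [301. 251.] [ 0.4861 -0.1637  0.0762]
side top 215 [271. 201.] [0.0839 0.0883 0.0903] [array([556.,  92.]), array([ 34., 113.]), np.float64(2.0)]
side top 340 [337. 204.] [0.0843 0.098  0.1016] [array([712., -42.]), array([ 35., 111.]), np.float64(1.0)]
side top 380 [318. 211.] [0.0849 0.0986 0.1016] [array([648., -43.]), array([ 61., 112.]), np.float64(1.0)]
side top 430 [278. 226.] [0.0851 0.0987 0.1014] [array([498., -48.]), array([ 60., 112.]), np.float64(3.0)]
103 [236. 178.] [ 0.4944 -0.1608  0.0745]
113 [229. 196.] [ 0.568  -0.1586  0.0743]
125 [221. 215.] [ 0.643  -0.1557  0.0749]
scene top 217 [263. 181.] [0.0846 0.0973 0.1006] [array([490., -66.]), array([79., 35.]), np.float64(89.0)]
scene top 332 [307. 211.] [0.0826 0.086  0.0893] [array([560.,  90.]), array([ 35., 109.]), np.float64(2.0)]
scene top 423 [256. 220.] [0.0876 0.0976 0.1007] [array([638., -44.]), array([ 35., 109.]), np.float64(3.0)]
scene top 458 [249. 241.] [0.0879 0.0978 0.1009] [array([715., -42.]), array([ 35., 111.]), np.float64(2.0)]
```

View pics/sideD.png

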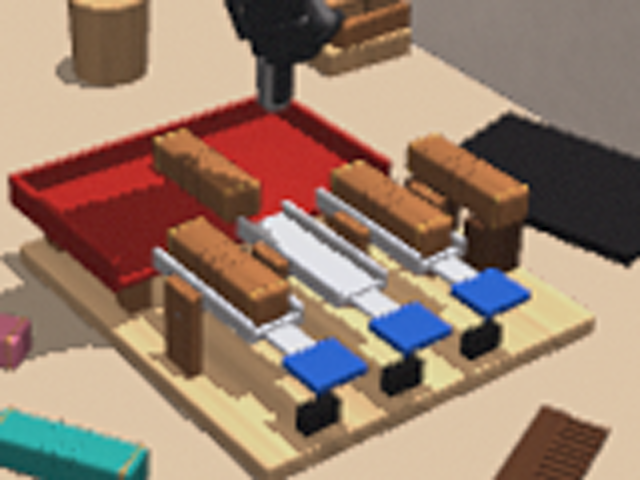

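The handle lies flat in the red tray at (205,175): tester y is about 0.138 and its top is at 0.087. All the trays are level, and the other handles are where they began. The arm is clear, so I'll hand it in.

```bash
python3 -c "
from workcell import ticket; print(ticket.hand_in())"
```

```text
the job is handed in; nothing more can be done
None
```

The middle tray's handle had the loose core and now lies flat in the red reject tray; the other two tested sound and, like the spare, are where they began, all trays are level, and the job is handed in (no verdict was returned).

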